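# Tuck the pinch bowl back between turntable and mortar

## Robot

A 6-joint arm with a two-finger parallel gripper is mounted at the origin on the work surface. World frame = base frame: x ahead of the robot, y to its left, z up, the work surface at z = 0. Lengths are in m, angles in rad, forces in N, time in s.
With the tool pointing down it reaches from about 0.25 to 0.8 m from the base axis. Payload 8.5 kg.
Tool frame: the origin (TCP) lies at the very end of the fingers, on their centre line; the grasp point (between the pads) lies 19 mm behind it (env.hold_point_z is the distance from the TCP to the grasp point, in m); z points along the fingers, y is the line along which they close (so a half turn about z gives the same grasp; the last joint's range is limited). The gripper opens to 85 mm and grips with 20 to 120 N. Pads are 22 mm wide; open, the fingers measure 114 mm over their backs; the gripper's body (76 mm by 85 mm) begins 54 mm behind the grasp point. The pads swing forward as they close: fully open they stand 13 mm farther back than shut.
Start: joints at [-1.231, 0.238, -0.013, 1.319, 0, 1.571], TCP at [0.175, -0.495, 0.231] pointing down, gripper open.
Joint ranges: [-2.66, 2.66], [-1.03, 1.9], [-1.14, 1.46], [-1.82, 2.27], [-1.45, 1.34], [-3.14, 3.14]. Speed limits (rad/s): [2.22, 2.22, 2.79, 3.14, 3.14, 3.14].

## Interface

Orientations are given as a unit quaternion [x, y, z, w].
In Python, from rig import env, optics, workorder gives the robot as it stands.
- The arm moves only by the shell command python3 -m inch 'ROWS' [OPENING] [FORCE]. ROWS is JSON, a list of rows, each a list of 6 numbers: the shift along the tool's x, y, z scaled (see below), then the turn, a rotation vector about the tool's x, y, z scaled (see below). In form: [[tx, ty, tz, rx, ry, rz], ...]. A call has 1 to 10 rows; each row is the pose to reach, as a shift and turn from the pose commanded when the call began, along the tool's axes at that moment, turning the shorter way round; what a row does not reach only later rows make up. The controller multiplies each number of a shift by 0.1 m and each number of a turn by 360 degrees. A row lasts 1/10 s, in which the tool goes at most 50 mm and 8.59 degrees, less where a joint would pass 70% of its speed; a pose out of reach is approached as far as the arm can. A call with a number of a shift or a turn outside -1 to 1 is refused whole. A call with a gripper value outside its range is refused whole. OPENING is the closure, from 0 (fully open) to 1 (shut), set as the call begins (- or left out, the last holds). The fingers move at their own pace and stop on an object; FORCE is the grip in N (left out, the last holds). Time passes only in rows, so rows that repeat a pose let the fingers close. It gives the time, the measured TCP pose, the force, the opening and the grip force at its end, in the units of the state.
- env.get_obs(): the state, without advancing time (a new reading comes with each control period).
- optics.snapshot(name): name is "side" or "top" or "wrist"; returns (picture, depth): 480x640x3 uint8, blue, green, red; 480x640 float32, m along the optical axis (not along the pixel's ray), 0 where there is no reading.
- optics.camera_info(name): a dict with "fx", "fy", "cx", "cy" (pixels), "rvec" (rotation vector, rad) and "tvec" (3), from world to camera coordinates, as OpenCV has them. Camera axes: x right, y down, z forward; pixel columns grow to the right and rows downward; lengths in m; the calibration is good to about 2 mm. A picture is of the moment at which its call begins: read the wrist's pose just before it. camera_info takes no time and is no camera call; for the wrist camera it gives the pose at the moment of the call.
- workorder.sign_off(): hands the job in; it is judged then, once.
Trained networks look in the newest picture that a camera, given by its name, has taken for a name from the list of things; names that differ only in an ending like _2 or _b are one class to them, and where a whole thing is asked for, a point or a joint stands for the part that bears it (a point fixed in the world has none). Each returns a list of dicts, best first, with "confidence" (0 to 1); they miss things now and then, are a little off and sometimes report something else, mostly with a low value. They report only what shows in the picture. A call takes as long as a camera call. They do not tell look-alikes from the thing itself.
- optics.regions_of(camera, label): "region" (480x640 bool, what is visible of it) and "rect" ([left, top, right, bottom] in pixels, round what is visible of it).
The state is a dict: "time": time; "joint_pos": joint angles; "joint_velocities": joint speeds; "effort": joint torques, N m; "position": TCP position; "eef_rot": TCP orientation; "force": force on the tool from outside, world axes, zero at the start; "wrist_torque": the same for the moment, N m; "opening": finger opening in m; "grasp_force": force on a finger pad.
Only numpy, scipy, OpenCV 4.12 (cv2) and the standard library are available. Lean on these libraries where they do the work, as an engineer would, in place of code of your own. Each camera call takes 0.05 s, during which the arm holds its last target. There are 200 camera calls.

## Task

Push the little pinch bowl across the ledge, through the narrow gap between the turntable and the mortar, and on until it rests against the tiled upstand behind them. Keep it flat on the ledge all the way, neither lifted nor tipped, and leave the shakers standing where they are.

Things in the scene. Friction and masses are not known exactly. Their poses are not given: they have to be found in the camera images.
- bowl: Little round ceramic pinch bowl, open on top, loose, 0.15 to 0.31 kg; slides under about 1 to 3 N. 84 mm outside diameter from 12 mm up to its rim at 42 mm (foot 68 mm), wall 4 mm, floor 6 mm thick, inside 76 mm across. Origin: centre of its underside, z up; yaw has no meaning.
- turntable: Two-tier black turntable, standing firm: neither moves nor turns. Lower tier 220 mm in diameter, rim 36 mm high, three 62 mm high tins inside it; upper tier 140 mm in diameter, rim 126 mm high, with the four shakers (tops 205 mm above the ledge). Origin: centre of its underside, z up. Left or right of the mortar; their gap is 92 to 95 mm wide.
- mortar: Olive wood mortar with pestle, standing firm. 110 mm in diameter from 18 mm up to its rim at 62 mm, foot 94 mm. Origin: centre of its underside, z up. The pestle leans out over the rim along its own +x (away from the robot within 0.7 rad), end 117 mm high, 69 mm from the axis. The gap is on the line between mortar's and turntable's centres.
- upstand: Low tiled upstand, fixed, along the back of the ledge: 700 mm long (its own y), 58 mm high, 18 mm thick. Origin: foot of the middle of its front face, the face towards the robot; its own x points from that face away from the robot, z up. The gap lies about 135 mm in front of that face.
- shaker0: One of four alike clear acrylic shakers with a steel twist cap, 37 mm in diameter, 85 mm high, loose, standing on the upper tier of the turntable. Origin at the centre of its underside (120 mm above the ledge), z up.
- shaker1: One of four alike clear acrylic shakers with a steel twist cap, 37 mm in diameter, 85 mm high, loose, standing on the upper tier of the turntable. Origin at the centre of its underside (120 mm above the ledge), z up.
- shaker2: One of four alike clear acrylic shakers with a steel twist cap, 37 mm in diameter, 85 mm high, loose, standing on the upper tier of the turntable. Origin at the centre of its underside (120 mm above the ledge), z up.
- shaker3: One of four alike clear acrylic shakers with a steel twist cap, 37 mm in diameter, 85 mm high, loose, standing on the upper tier of the turntable. Origin at the centre of its underside (120 mm above the ledge), z up.
Things that resemble listed ones, but are neither listed nor needed, are in the scene too. What is meant by the bowl is not yellow, and is the smaller of those in its own colour.

How it is judged:
By the outcome, as a careful person would: the job done as asked, in the order asked, and still so for the second after the job is handed in, with the robot touching nothing.
It also fails if it takes over 46 s, if anything falls off the work surface, if the arm or the gripper's body presses on something with over 40 N, if the wrist force passes 120 N, or if a joint passes its speed limit or range.

## Working session

There is one attempt and no reset: what is moved stays moved. The work goes in short steps, Python scripts to look and compute and a shell command to move; the robot and the scene stay as the last step left them, time stands still between calls to the robot, and variables do not carry over. Pictures are saved under pics/ and viewed, at most 10 in all, crops included, and the job is handed in when it is done.

```bash
ls; mkdir -p pics; cat > h.py <<'E'
import numpy as np,cv2
from rig import env,optics,workorder
def cam(n):
    c=optics.camera_info(n);R=cv2.Rodrigues(np.array(c['rvec'],float))[0];return c,R,np.array(c['tvec'],float).ravel()
def cloud(n,d):
    c,R,t=cam(n);v,u=np.mgrid[:480,:640]
    P=np.stack([(u-c['cx'])/c['fx']*d,(v-c['cy'])/c['fy']*d,d],-1)
    return (P-t)@R
E
python3 - <<'E'
from h import *
o=env.get_obs();print(o['position'],o['eef_rot'],o['opening'],o['time'])
for n in ('top','side'):
    p,d=optics.snapshot(n);cv2.imwrite(f'pics/{n}0.png',p);np.save(f'{n}0.npy',d)
    W=cloud(n,d);np.save(f'{n}W.npy',W)
    for l in ('bowl','turntable','mortar','upstand','shaker0'):
        for r in optics.regions_of(n,l):
            m=r['region']&(d>0);q=W[m]
            if len(q): print(n,l,round(r['confidence'],2),np.round(r['rect']),'med',np.median(q,0).round(3),'lo',np.percentile(q,2,axis=0).round(3),'hi',np.percentile(q,98,axis=0).round(3), 'col',np.median(p[m],0))
E
```

```text
pics
[ 0.17485075 -0.49456184  0.23067705] [ 9.85600955e-01  1.69086400e-01 -1.10791024e-04 -7.31450974e-04] 0.08496893539714466 0.0
top bowl 0.94 [170. 304. 239. 372.] med [0.385 0.248 0.01 ] lo [0.338 0.189 0.005] hi [0.434 0.29  0.056] col [76. 94. 72.]
top bowl 0.76 [273. 270. 322. 323.] med [0.457 0.088 0.007] lo [0.419 0.048 0.003] hi [0.494 0.124 0.044] col [72. 91. 69.]
top bowl 0.76 [361. 316. 410. 364.] med [ 0.374 -0.064  0.007] lo [ 0.338 -0.099  0.003] hi [ 0.414 -0.024  0.044] col [ 26. 134. 136.]
top turntable 0.81 [180. 135. 312. 262.] med [0.594 0.156 0.029] lo [0.52  0.074 0.015] hi [0.724 0.276 0.126] col [18. 16. 16.]
top mortar 0.72 [360. 166. 425. 249.] med [ 0.592 -0.08   0.036] lo [ 0.535 -0.129  0.013] hi [ 0.642 -0.031  0.114] col [33. 61. 86.]
top upstand 0.83 [124.  95. 530. 156.] med [0.742 0.027 0.056] lo [ 0.7   -0.3    0.005] hi [0.786 0.362 0.061] col [93. 90. 90.]
top shaker0 0.95 [225. 189. 263. 226.] med [0.579 0.148 0.204] lo [0.565 0.135 0.122] hi [0.599 0.167 0.208] col [94. 88. 88.]
top shaker0 0.92 [184. 177. 225. 212.] med [0.596 0.205 0.204]
[... 927 characters left out ...]
315  0.003] hi [0.766 0.216 0.06 ] col [89. 92. 93.]
side upstand 0.65 [333. 248. 410. 345.] med [ 0.592 -0.086  0.047] lo [ 0.533 -0.135  0.015] hi [ 0.64  -0.035  0.113] col [31. 55. 71.]
side shaker0 0.84 [289. 120. 312. 174.] med [0.647 0.187 0.181] lo [0.641 0.178 0.123] hi [0.671 0.206 0.207] col [85. 85. 86.]
side shaker0 0.71 [256. 127. 279. 177.] med [0.588 0.202 0.191] lo [0.583 0.192 0.122] hi [0.615 0.221 0.207] col [70. 69. 71.]
side shaker0 0.71 [266. 141. 293. 199.] med [0.575 0.139 0.175] lo [0.565 0.133 0.124] hi [0.596 0.165 0.207] col [68. 70. 73.]
side shaker0 0.6 [304. 134. 324. 189.] med [0.636 0.126 0.174] lo [0.626 0.119 0.124] hi [0.657 0.149 0.207] col [69. 71. 71.]
```

```bash
python3 - <<'E'
from h import *
from scipy.optimize import least_squares
from functools import partial
W=np.concatenate([np.load('topW.npy').reshape(-1,3),np.load('sideW.npy').reshape(-1,3)]);T=np.load('topW.npy').reshape(-1,3);S=np.load('sideW.npy').reshape(-1,3)
def fit(Q,x0,zlo,zhi,R,tol=.012):
    q=Q[(Q[:,2]>zlo)&(Q[:,2]<zhi)];x=np.array(x0)
    for _ in range(6):
        m=abs(np.hypot(*(q[:,:2]-x).T)-R)<tol
        r=least_squares(lambda c:np.hypot(*(q[m,:2]-c).T)-R,x,loss='soft_l1',f_scale=.002);x=r.x
    return x.round(4),m.sum(),round(np.median(abs(r.fun)),4)
for n,Q in(('top',T),('side',S)):
    print(n,'bowl rim',fit(Q,[.457,.086],.039,.046,.040),'mortar rim',fit(Q,[.59,-.08],.057,.066,.053),'tt lower',fit(Q,[.617,.17],.031,.040,.109),'tt upper',fit(Q,[.617,.17],.121,.130,.069))
    q=Q[(Q[:,2]>.01)&(Q[:,2]<.05)&(Q[:,0]>.68)&(Q[:,0]<.75)&(Q[:,1]<0.05)&(Q[:,1]>-.3)]
    y=q[:,1]; 
    for lo in np.arange(-.3,.05,.05):
        k=q[(y>=lo)&(y<lo+.05)]
        if len(k)>5: print('  up',round(lo+.025,3),np.percentile(k[:,0],[5,25,50,75]).round(4),len(k))
    q=Q[(Q[:,2]>.054)&(Q[:,2]<.064)&(Q[:,0]>.66)&(Q[:,0]<.80)]
    for lo in np.arange(-.3,.36,.1):
        k=q[(q[:,1]>=lo)&(q[:,1]<lo+.03)]
        if len(k)>5: print('  uptop',round(lo+.015,3),np.percentile(k[:,0],[2,50,98]).round(4),len(k))
E
```

```text
top bowl rim (array([0.4567, 0.0862]), np.int64(351), np.float64(0.001)) mortar rim (array([ 0.587, -0.08 ]), np.int64(1068), np.float64(0.003)) tt lower (array([0.621, 0.174]), np.int64(782), np.float64(0.0013)) tt upper (array([0.6222, 0.1751]), np.int64(811), np.float64(0.0022))
  up -0.275 [0.6983 0.6998 0.7013 0.7029] 215
  up -0.225 [0.7046 0.7061 0.7074 0.7091] 200
  up -0.175 [0.7106 0.7118 0.7133 0.7147] 210
  up -0.125 [0.7165 0.7178 0.7192 0.721 ] 205
  up -0.075 [0.7224 0.7237 0.7251 0.7268] 202
  up -0.025 [0.7285 0.7298 0.7311 0.7328] 195
  up 0.025 [0.7342 0.7358 0.7371 0.7386] 203
  uptop -0.285 [0.6989 0.7081 0.718 ] 198
  uptop -0.185 [0.7114 0.7204 0.7305] 201
  uptop -0.085 [0.7232 0.7324 0.7418] 197
  uptop 0.015 [0.7346 0.7444 0.7543] 201
  uptop 0.115 [0.7466 0.7564 0.7663] 189
  uptop 0.215 [0.7583 0.7675 0.7778] 194
  uptop 0.315 [0.7704 0.7798 0.7901] 192
side bowl rim (array([0.4565, 0.0848]), np.int64(390), np.float64(0.0011)) mortar rim (array([ 0.5862, -0.0819]), np.int64(1170), np.float64(0.0029)) tt lower (array([0.6215, 0.1734]), np.int64(617), np.float64(0.001)) tt upper (array([0.6229, 0.174 ]), np.int64(569), np.float64(0.0017))
  up -0.275 [0.6982 0.6999 0.7013 0.7029] 703
  up -0.225 [0.7044 0.7057 0.7073 0.7092] 600
  up -0.175 [0.7105 0.712  0.7134 0.7149] 535
  up -0.125 [0.7162 0.7179 0.7195 0.721 ] 468
  up -0.075 [0.7225 0.724  0.7253 0.7268] 409
  up -0.025 [0.7283 0.7298 0.7312 0.7331] 261
  up 0.025 [0.7343 0.7359 0.7372 0.7389] 329
  uptop -0.285 [0.6982 0.707  0.7184] 284
  uptop -0.185 [0.711  0.7192 0.7303] 209
  uptop -0.085 [0.7225 0.7313 0.7428] 165
  uptop 0.015 [0.7345 0.744  0.7538] 124
  uptop 0.115 [0.7467 0.7552 0.7665] 104
  uptop 0.215 [0.7586 0.7679 0.7785] 87
```

View pics/top0.png

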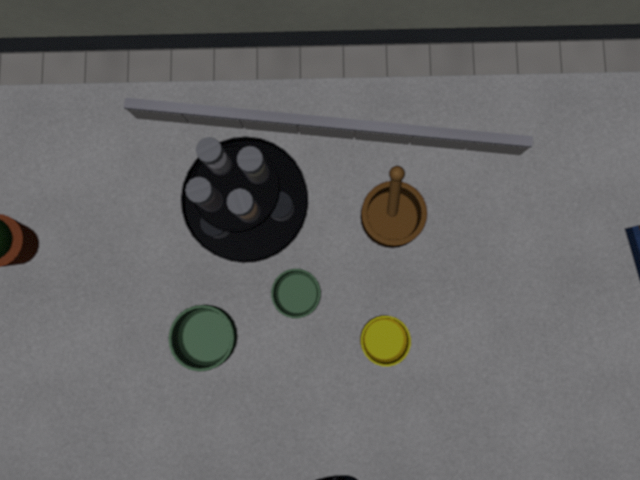

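View pics/side0.png

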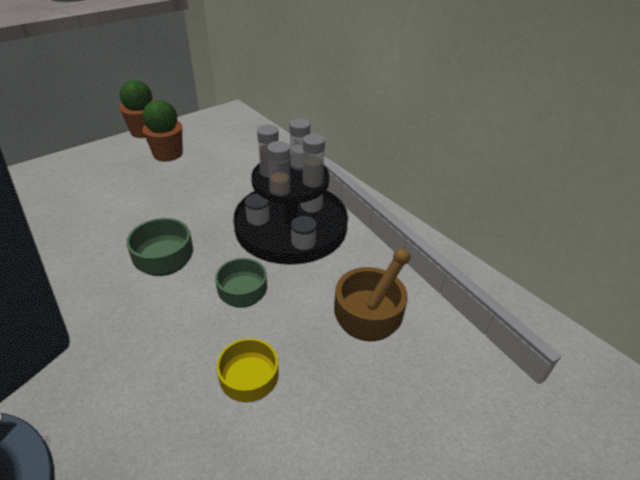

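Top view: the small green bowl is at about (297,293), the turntable at (245,200), the mortar at (394,213) with its pestle pointing back. The yellow and large green bowls are decoys. The side view agrees. I'll refine the gap and compute the first move: fingers part-open inside the bowl, towing it.

```bash
cat >> h.py <<'E'
from scipy.spatial.transform import Rotation as Ro
def rel(goal,yaw=None):
    "shift (units of .1 m) and turn (units 360deg) from the present pose to goal, tool down, tool x at yaw"
    o=env.get_obs();R=Ro.from_quat(o['eef_rot'])
    s=R.inv().apply(np.array(goal)-o['position'])/.1
    G=Ro.from_matrix(np.array([[np.cos(yaw),np.sin(yaw),0],[np.sin(yaw),-np.cos(yaw),0],[0,0,-1]]))
    return s.round(3),((R.inv()*G).as_rotvec()/(2*np.pi)).round(4)
E
python3 - <<'E'
from h import *
from scipy.optimize import least_squares
T=np.load('topW.npy').reshape(-1,3);S=np.load('sideW.npy').reshape(-1,3)
def cyl(Q,c,R,zl,zh,tol=.006):
    q=Q[(Q[:,2]>zl)&(Q[:,2]<zh)];x=np.array(c)
    for _ in range(8):
        m=abs(np.hypot(*(q[:,:2]-x).T)-R)<tol
        r=least_squares(lambda c:np.hypot(*(q[m,:2]-c).T)-R,x,loss='soft_l1',f_scale=.001);x=r.x
    return x.round(4),m.sum(),round(np.median(abs(r.fun)),4)
for n,Q in(('top',T),('side',S)):
    print(n,'mortar',cyl(Q,[.587,-.081],.055,.022,.055),'tt',cyl(Q,[.621,.174],.11,.008,.034),'bowl',cyl(Q,[.457,.086],.042,.014,.038))
    # mortar rim extents: outermost
    q=Q[(Q[:,2]>.056)&(Q[:,2]<.067)&(np.hypot(Q[:,0]-.587,Q[:,1]+.081)<.062)]
    h=cv2.minEnclosingCircle(q[:,:2].astype(np.float32));print(h)
    q=Q[(Q[:,2]>.03)&(Q[:,2]<.042)&(np.hypot(Q[:,0]-.6215,Q[:,1]-.174)<.114)]
    print(cv2.minEnclosingCircle(q[:,:2].astype(np.float32)))
print(rel([.4566,.0855,.10],-.1358))
E
```

```text
top mortar (array([ 0.5871, -0.0805]), np.int64(145), np.float64(0.0002)) tt (array([0.6175, 0.1753]), np.int64(949), np.float64(0.0026)) bowl (array([0.4549, 0.082 ]), np.int64(109), np.float64(0.0007))
((0.5870935916900635, -0.08005168288946152), 0.05525375157594681)
((0.621455729007721, 0.17420166730880737), 0.11014125496149063)
side mortar (array([ 0.5873, -0.0807]), np.int64(971), np.float64(0.0004)) tt (array([0.6219, 0.1742]), np.int64(1410), np.float64(0.0008)) bowl (array([0.4564, 0.0843]), np.int64(980), np.float64(0.0021))
((0.5864980816841125, -0.08127040416002274), 0.055917199701070786)
((0.620700478553772, 0.17273648083209991), 0.11064444482326508)
(array([ 4.59 , -4.534,  1.313]), array([-0.    ,  0.    ,  0.0757]))
```

```bash
python3 -m inch '[[0.25,-0.25,0,0,0,0.019],[0.5,-0.5,0,0,0,0.038],[0.75,-0.75,0,0,0,0.057],[1,-1,0,0,0,0.0756],[1,-1,0,0,0,0.0756]]' 0.65 20; python3 -c "
from h import *
print(rel([.4566,.0852,.10],-.1347),env.get_obs()['opening'])"
```

```text
time: 1.1
position: [0.2367, -0.3642, 0.2316]
eef_rot: [0.998, -0.069, 0.0, -0.0]
force: [0.2, -0.4, -0.3]
opening: 0.03
grasp_force: 0.0
(array([ 1.564, -4.752,  1.321]), array([-0.0002, -0.    , -0.0004])) 0.030017335578925223
```

```bash
python3 -m inch '[[0.1,-0.33,0,0,0,0],[0.2,-0.66,0,0,0,0],[0.32,-1,0,0,0,0]]'; python3 -m inch '[[0.1,-0.33,0,0,0,0],[0.2,-0.66,0,0,0,0],[0.32,-1,0,0,0,0]]'; python3 -m inch '[[0.1,-0.33,0,0,0,0],[0.2,-0.66,0,0,0,0],[0.32,-1,0,0,0,0]]';python3 -m inch '[[0.1,-0.33,0,0,0,0],[0.2,-0.66,0,0,0,0],[0.32,-1,0,0,0,0],[0.32,-1,0,0,0,0],[0.32,-1,0,0,0,0]]'; python3 -c "
from h import *
print(rel([.4566,.0852,.10],-.1347),env.get_obs()['opening'])"
```

```text
time: 1.4
position: [0.2813, -0.2721, 0.2314]
eef_rot: [0.998, -0.068, 0.0, 0.0]
force: [0.3, -0.2, 0.3]
opening: 0.0296
grasp_force: 0.0
time: 1.7
position: [0.3267, -0.1771, 0.2315]
eef_rot: [0.998, -0.067, 0.0, 0.0]
force: [1.0, -0.7, -0.5]
opening: 0.0301
grasp_force: 0.0
time: 2.0
position: [0.3721, -0.0821, 0.2316]
eef_rot: [0.998, -0.067, 0.0, 0.0]
force: [0.3, -0.8, -0.3]
opening: 0.0301
grasp_force: 0.0
time: 2.5
position: [0.4133, -0.0281, 0.2311]
eef_rot: [0.999, -0.045, -0.0, -0.016]
force: [-0.8, -1.0, 0.5]
opening: 0.03
grasp_force: 0.0
(array([ 0.331, -1.125,  1.347]), array([-0.0051,  0.0004,  0.007 ])) 0.029980672198803758
```

```bash
python3 -c "
from h import *
o=env.get_obs();print(np.round(o['joint_pos'],3),o['position'],o['eef_rot'])"
```

```text
[-0.092  0.049 -0.243  1.28   0.032  3.14 ] [ 0.41325643 -0.02813195  0.23106049] [ 9.98850439e-01 -4.52003713e-02 -5.71639211e-05 -1.59600919e-02]
```

```bash
python3 -m inch '[[0,0,0,0,0,-0.23],[0,0,0,0,0,-0.23],[0,0,0,0,0,-0.23],[0,0,0,0,0,-0.23],[0,0,0,0,0,-0.23],[0,0,0,0,0,-0.23],[0,0,0,0,0,-0.23],[0,0,0,0,0,-0.23],[0,0,0,0,0,-0.23],[0,0,0,0,0,-0.23]]';python3 -m inch '[[0,0,0,0,0,-0.23],[0,0,0,0,0,-0.23],[0,0,0,0,0,-0.23],[0,0,0,0,0,-0.23],[0,0,0,0,0,-0.23],[0,0,0,0,0,-0.23],[0,0,0,0,0,-0.23],[0,0,0,0,0,-0.23],[0,0,0,0,0,-0.23],[0,0,0,0,0,-0.23]]'; python3 -c "
from h import *
o=env.get_obs();print(np.round(o['joint_pos'],3))
print(rel([.4566,.0852,.10],np.pi-.1347))"
```

```text
time: 3.5
position: [0.4125, -0.0287, 0.2314]
eef_rot: [0.778, 0.628, 0.011, -0.012]
force: [-0.3, -0.3, 0.3]
opening: 0.0303
grasp_force: 0.0
time: 4.5
position: [0.4125, -0.0287, 0.2314]
eef_rot: [0.168, 0.986, 0.016, -0.002]
force: [0.9, 0.1, 0.2]
opening: 0.03
grasp_force: 0.0
[-0.093  0.048 -0.244  1.28   0.032  0.244]
(array([-0.051,  1.18 ,  1.35 ]), array([ 0.005 , -0.0009, -0.0322]))
```

```bash
python3 -m inch '[[0,0.3,0,0.005,-0.001,-0.016],[-0.02,0.6,0,0.005,-0.001,-0.032],[-0.03,0.8,0.3,0.005,-0.001,-0.032],[-0.04,0.98,0.6,0.005,-0.001,-0.032],[-0.04,0.98,0.6,0.005,-0.001,-0.032],[-0.04,0.98,0.6,0.005,-0.001,-0.032]]'; python3 - <<'E'
from h import *
print(rel([.4566,.0852,.10],np.pi-.1347))
p,d=optics.snapshot('wrist');cv2.imwrite('pics/w1.png',p)
c,R,t=cam('wrist');W=(cloud('wrist',d)).reshape(-1,3)
q=W[(abs(W[:,2]-.0425)<.003)&(np.hypot(W[:,0]-.4566,W[:,1]-.0852)<.05)]
print(len(q),cv2.minEnclosingCircle(q[:,:2].astype(np.float32)) if len(q) else 0, d.max())
E
```

```text
time: 5.1
position: [0.4491, 0.0645, 0.1743]
eef_rot: [0.07, 0.998, -0.0, -0.0]
force: [0.5, -0.2, -0.1]
opening: 0.0301
grasp_force: 0.0
(array([-0.046,  0.216,  0.743]), array([-0.0001, -0.0001, -0.0009]))
1395 ((0.45581963658332825, 0.08627309650182724), 0.04219095781445503) 0.40287966
```

View pics/w1.png

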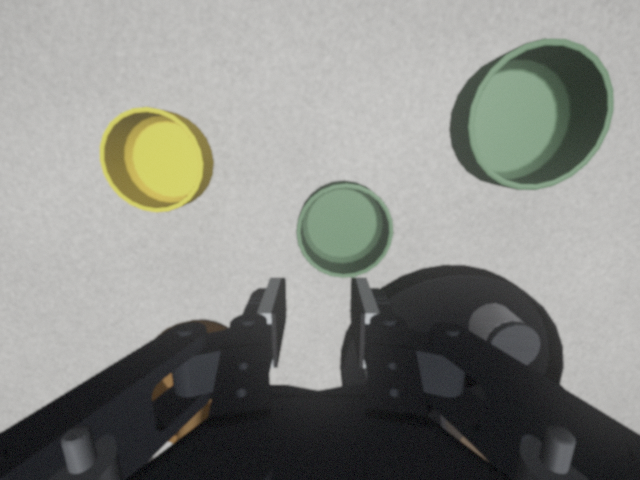

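Wrist view: the bowl is centred at (344,229) and the fingertips are at about (278,285) and (358,285). The finger linkages splay outward, so I'll measure their envelope against the gap before going in.

```bash
python3 - <<'E'
from h import *
p,d=optics.snapshot('wrist');W=cloud('wrist',d)[d>0]
o=env.get_obs();L=Ro.from_quat(o['eef_rot']).inv().apply(W-o['position'])
L=L[(L[:,2]<.012)&(W[:,2]>.13)&(abs(L[:,1])<.12)]
for b in np.arange(-.15,.02,.01):
    k=L[(L[:,2]>=b)&(L[:,2]<b+.01)]
    if len(k)>3: print(round(b,3),len(k),'y',np.percentile(k[:,1],[1,99]).round(3),'x',np.percentile(k[:,0],[1,99]).round(3), 'min|y|',abs(k[:,1]).min().round(3))
s=rel([.4563,.0855,.10],np.pi-.1347);print(s)
E
```

```text
-0.11 3254 y [-0.019  0.019] x [0.018 0.021] min|y| 0.007
-0.1 20022 y [-0.058  0.059] x [0.004 0.021] min|y| 0.0
-0.09 17624 y [-0.061  0.062] x [-0.002  0.018] min|y| 0.0
-0.08 14234 y [-0.057  0.057] x [-0.011  0.018] min|y| 0.0
-0.07 6198 y [-0.053  0.054] x [-0.011  0.018] min|y| 0.012
-0.06 8566 y [-0.049  0.049] x [-0.011  0.014] min|y| 0.014
-0.05 2155 y [-0.045  0.045] x [-0.005  0.015] min|y| 0.016
-0.04 1421 y [-0.023  0.023] x [-0.01   0.013] min|y| 0.014
-0.03 1039 y [-0.028  0.029] x [-0.009  0.012] min|y| 0.015
-0.02 837 y [-0.028  0.028] x [-0.01   0.012] min|y| 0.015
-0.01 399 y [-0.026  0.027] x [-0.009  0.012] min|y| 0.015
0.0 15 y [-0.011  0.096] x [-0.105  0.007] min|y| 0.015
0.01 4 y [0.094 0.095] x [-0.105 -0.104] min|y| 0.094
(array([-0.031,  0.218,  0.755]), array([ 0.    ,  0.0003, -0.001 ]))
```

Link half-width is about 45 mm at mortar-rim height with the 30 mm opening, which is too tight for the gap. I'll narrow the fingers to about 12 mm and then descend.

```bash
python3 -m inch '[[-0.03,0.22,0.3,0,0,-0.001],[-0.03,0.22,0.6,0,0,-0.001],[-0.03,0.22,0.8,0,0,-0.001],[-0.03,0.22,0.8,0,0,-0.001],[-0.03,0.22,0.8,0,0,-0.001],[-0.03,0.22,0.8,0,0,-0.001]]' 0.86; python3 -c "
from h import *
print(rel([.4563,.0855,.017],np.pi-.1347))"
```

```text
time: 5.8
position: [0.4569, 0.0866, 0.0961]
eef_rot: [0.067, 0.998, 0.0, 0.002]
force: [-0.1, -0.5, 0.1]
opening: 0.0121
grasp_force: 0.0
(array([ 0.008, -0.012,  0.791]), array([0.0002, 0.0005, 0.0001]))
```

```bash
python3 -m inch '[[0.01,-0.01,0.25,0,0,0],[0.01,-0.01,0.45,0,0,0],[0.01,-0.01,0.6,0,0,0],[0.01,-0.01,0.7,0,0,0],[0.01,-0.01,0.75,0,0,0],[0.01,-0.01,0.79,0,0,0],[0.01,-0.01,0.79,0,0,0]]'; python3 -m inch '[[0,-0.1,0,0,0,0],[0,-0.17,0,0,0,0],[0,-0.23,0,0,0,0],[0,-0.29,0,0,0,0],[0,-0.35,0,0,0,0],[0,-0.41,0,0,0,0],[0,-0.47,0,0,0,0],[0,-0.53,0,0,0,0],[0,-0.58,0,0,0,0],[0,-0.62,0,0,0,0]]'; python3 - <<'E'
from h import *
print(rel([.4563,.0855,.017],np.pi-.1347))
p,d=optics.snapshot('top');cv2.imwrite('pics/t2.png',p[200:420,180:480].repeat(2,0).repeat(2,1))
W=cloud('top',d);o=env.get_obs()['position']
G=np.array([.6008,.0196]);n=np.array([.991,-.1343]);u=np.array([.1343,.991])
print('tcp s,w',(o[:2]-G)@n,(o[:2]-G)@u)
for r in optics.regions_of('top','bowl'):
    q=W[r['region']&(d>0)];q=q[(q[:,2]>.037)&(q[:,2]<.048)]
    if len(q)>10:
        c,R=cv2.minEnclosingCircle(q[:,:2].astype(np.float32));c=np.array(c);print(c.round(4),round(R,4),'s,w',(c-G)@n,(c-G)@u)
E
```

```text
time: 6.5
position: [0.455, 0.086, 0.0156]
eef_rot: [0.067, 0.998, 0.0, 0.001]
force: [0.4, -0.1, 0.4]
opening: 0.0119
grasp_force: 0.0
time: 7.5
position: [0.4465, 0.0241, 0.0154]
eef_rot: [0.067, 0.998, 0.0, 0.0]
force: [1.1, 2.0, 0.8]
opening: 0.0122
grasp_force: 1.0
(array([-0.016,  0.622, -0.016]), array([0.    , 0.0001, 0.0002]))
tcp s,w -0.15366608137106214 -0.01662450998445789
[ 0.3775 -0.0918] 0.0255 s,w -0.20634990888162374 -0.14035156868783474
[0.387  0.2387] 0.0527 s,w -0.24134336237086773 0.18844197589071748
```

View pics/t2.png

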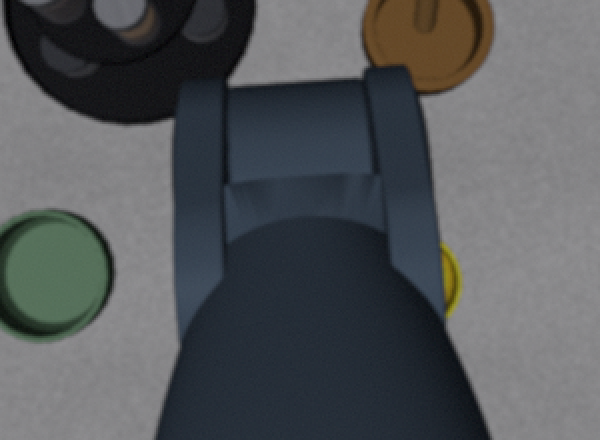

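The arm hides the bowl from above, but the 2 N lateral reaction shows it is being carried. Next I'll shift into the forward tow on the gap line, stop short of the gap and check with the side and wrist cameras.

```bash
python3 -m inch '[[-0.04,0.06,0,0,0,0],[-0.1,0.11,0,0,0,0],[-0.15,0.15,0,0,0,0],[-0.21,0.166,0,0,0,0],[-0.29,0.166,0,0,0,0],[-0.37,0.166,0,0,0,0],[-0.45,0.166,0,0,0,0],[-0.53,0.166,0,0,0,0],[-0.61,0.166,0,0,0,0],[-0.69,0.166,0,0,0,0]]'; cat > chk.py <<'E'
from h import *
from scipy.optimize import least_squares
import sys
G=np.array([.6008,.0196]);n=np.array([.991,-.1343]);u=np.array([.1343,.991])
o=env.get_obs();t=o['position'];print('tcp s,w',((t[:2]-G)@n).round(4),((t[:2]-G)@u).round(4),t[2].round(4),rel(t,np.pi-.1347)[1],'F',np.round(o['force'],1))
for cn in ('side','wrist'):
    p,d=optics.snapshot(cn);cv2.imwrite(f'pics/{cn}_{sys.argv[1]}.png',p)
    W=cloud(cn,d).reshape(-1,3);c3=p.reshape(-1,3).astype(int)
    g=(c3[:,1]-c3[:,2]>8)&(c3[:,1]-c3[:,0]>6)&(d.ravel()>0)&(W[:,2]>.036)&(W[:,2]<.048)
    g&=np.hypot(W[:,0]-t[0],W[:,1]-t[1])<.09
    q=W[g]
    if len(q)<20: print(cn,'few',len(q));continue
    x=t[:2]-.021*n
    for _ in range(8):
        m=abs(np.hypot(*(q[:,:2]-x).T)-.040)<.01
        r=least_squares(lambda c:np.hypot(*(q[m,:2]-c).T)-.040,x,loss='soft_l1',f_scale=.002);x=r.x
    print(cn,m.sum(),'bowl s,w',((x-G)@n).round(4),((x-G)@u).round(4),'res',np.median(abs(r.fun)).round(4),'z med',np.median(q[m,2]).round(4),'z pct',np.percentile(q[m,2],[5,95]).round(4))
E
python3 chk.py a
```

```text
time: 8.6
position: [0.5178, 0.0316, 0.0153]
eef_rot: [0.067, 0.998, 0.0, 0.0]
force: [-0.6, 0.1, -0.2]
opening: 0.0118
grasp_force: 0.4
tcp s,w -0.0838 0.0007 0.0153 [0.     0.0001 0.0002] F [-0.6  0.1 -0.2]
side 406 bowl s,w -0.1074 -0.001 res 0.001 z med 0.0415 z pct [0.0365 0.0437]
wrist 6710 bowl s,w -0.1081 0.001 res 0.0012 z med 0.0413 z pct [0.0372 0.0425]
```

```bash
python3 -m inch '[[-0.05,-0.005,0,0,0,0],[-0.11,-0.005,0,0,0,0],[-0.18,-0.005,0,0,0,0],[-0.25,-0.005,0,0,0,0],[-0.32,-0.005,0,0,0,0],[-0.39,-0.005,0,0,0,0],[-0.46,-0.005,0,0,0,0],[-0.53,-0.005,0,0,0,0],[-0.60,-0.005,0,0,0,0],[-0.67,-0.005,0,0,0,0]]'; python3 chk.py b
```

```text
time: 9.7
position: [0.584, 0.0223, 0.0155]
eef_rot: [0.067, 0.998, 0.0, 0.0]
force: [-2.0, -0.1, 0.5]
opening: 0.0122
grasp_force: 0.7
tcp s,w -0.017 0.0004 0.0155 [0.     0.0001 0.0002] F [-2.  -0.1  0.5]
side 377 bowl s,w -0.0408 -0.0012 res 0.001 z med 0.0416 z pct [0.0366 0.0437]
wrist 6770 bowl s,w -0.0413 0.0007 res 0.0012 z med 0.0413 z pct [0.0372 0.0425]
```

```bash
python3 -m inch '[[-0.05,0,0,0,0,0],[-0.11,0,0,0,0,0],[-0.17,0,0,0,0,0],[-0.23,0,0,0,0,0],[-0.29,0,0,0,0,0],[-0.35,0,0,0,0,0],[-0.41,0,0,0,0,0],[-0.47,0,0,0,0,0],[-0.53,0,0,0,0,0],[-0.60,0,0,0,0,0]]'; python3 chk.py c
```

```text
time: 10.8
position: [0.6434, 0.0144, 0.0155]
eef_rot: [0.067, 0.998, 0.0, 0.0]
force: [-0.7, 0.3, -0.5]
opening: 0.0118
grasp_force: 0.5
tcp s,w 0.0429 0.0005 0.0155 [0.     0.0001 0.0002] F [-0.7  0.3 -0.5]
side 259 bowl s,w 0.019 -0.0013 res 0.0009 z med 0.0417 z pct [0.0368 0.0438]
wrist 6804 bowl s,w 0.0186 0.0008 res 0.0012 z med 0.0413 z pct [0.0372 0.0425]
```

View pics/side_c.png

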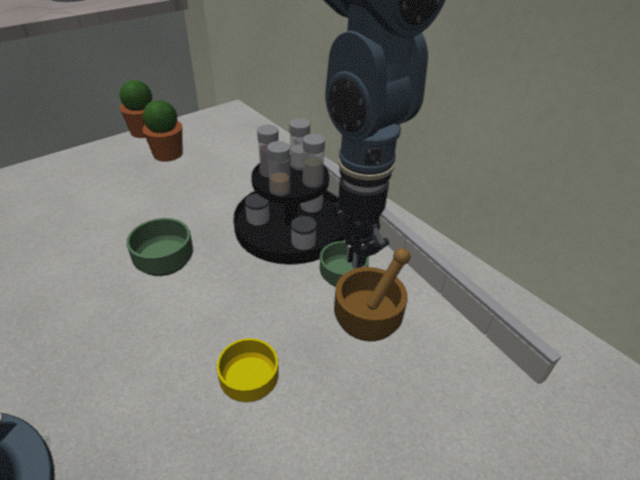

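The bowl, at about (345,263), is flat and centred in the gap, and the shakers haven't moved. About 74 mm remains to the upstand.

```bash
python3 -m inch '[[-0.06,0,0,0,0,0],[-0.13,0,0,0,0,0],[-0.20,0,0,0,0,0],[-0.27,0,0,0,0,0],[-0.34,0,0,0,0,0],[-0.41,0,0,0,0,0],[-0.48,0,0,0,0,0],[-0.55,0,0,0,0,0],[-0.62,0,0,0,0,0],[-0.67,0,0,0,0,0]]'; python3 chk.py d;  python3 -m inch '[[-0.01,0,0,0,0,0],[-0.02,0,0,0,0,0],[-0.03,0,0,0,0,0],[-0.04,0,0,0,0,0],[-0.05,0,0,0,0,0],[-0.05,0,0,0,0,0]]'; python3 chk.py e
```

```text
time: 11.9
position: [0.71, 0.0054, 0.0155]
eef_rot: [0.067, 0.998, 0.0, 0.0]
force: [-0.7, 0.1, 1.4]
opening: 0.0119
grasp_force: 0.8
tcp s,w 0.1101 0.0006 0.0155 [0.     0.0001 0.0002] F [-0.7  0.1  1.4]
side 302 bowl s,w 0.0861 -0.0011 res 0.0009 z med 0.0413 z pct [0.0365 0.0439]
wrist 6741 bowl s,w 0.0853 0.0009 res 0.0012 z med 0.0413 z pct [0.0373 0.0425]
time: 12.6
position: [0.7144, 0.0049, 0.0155]
eef_rot: [0.067, 0.998, 0.0, 0.0]
force: [-1.0, -0.2, -1.1]
opening: 0.0116
grasp_force: 0.2
tcp s,w 0.1146 0.0007 0.0155 [0.     0.0001 0.0002] F [-1.  -0.2 -1.1]
side 285 bowl s,w 0.0907 -0.001 res 0.001 z med 0.0415 z pct [0.0369 0.0438]
wrist 6794 bowl s,w 0.0894 0.001 res 0.0012 z med 0.0413 z pct [0.0372 0.0425]
```

Creep until contact force appears.

```bash
for i in 1 2 3; do python3 -m inch '[[-0.005,0,0,0,0,0],[-0.01,0,0,0,0,0],[-0.01,0,0,0,0,0]]' | grep -E 'pos|force'; done
```

```text
position: [0.7152, 0.0048, 0.0156]
force: [-1.1, 0.7, -0.4]
grasp_force: 0.7
position: [0.7154, 0.0047, 0.0155]
force: [-5.0, 0.9, 3.2]
grasp_force: 2.7
position: [0.7155, 0.0047, 0.0154]
force: [-9.1, 1.6, 5.0]
grasp_force: 4.3
```

Firm contact at about 9 N. Next I'll back the fingers to the bowl's centre, lift straight out and check.

```bash
python3 -m inch '[[0.03,0,0,0,0,0],[0.1,0,0,0,0,0],[0.2,0,0,0,0,0],[0.22,0,0,0,0,0],[0.22,0,-0.1,0,0,0],[0.22,0,-0.3,0,0,0],[0.22,0,-0.6,0,0,0],[0.22,0,-0.9,0,0,0],[0.22,0,-0.9,0,0,0]]'; python3 -m inch '[[0,0,-0.3,0,0,0],[0,0,-0.6,0,0,0],[0,0,-0.9,0,0,0],[0,0,-0.9,0,0,0]]'; python3 -m inch '[[0.2,0,-0.2,0,0,0],[0.5,0,-0.4,0,0,0],[0.8,0,-0.6,0,0,0],[1,0,-0.6,0,0,0],[1,0,-0.6,0,0,0]]'; python3 -m inch '[[0.4,0,0,0,0,0],[0.7,0,0,0,0,0],[1,0,0,0,0,0],[1,0,0,0,0,0],[1,0,0,0,0,0]]'; python3 - <<'E'
from h import *
from scipy.optimize import least_squares
for cn in('top','side'):
    p,d=optics.snapshot(cn);cv2.imwrite(f'pics/{cn}_f.png',p);W=cloud(cn,d)
    for l in('bowl','shaker0'):
        for r in optics.regions_of(cn,l):
            q=W[r['region']&(d>0)]
            print(cn,l,round(r['confidence'],2),np.median(q,0).round(3))
            k=q[(q[:,2]>.036)&(q[:,2]<.048)]
            if l=='bowl' and q[:,0].mean()>.6:
                c=least_squares(lambda c:np.hypot(*(k[:,:2]-c).T)-.04,k[:,:2].mean(0),loss='soft_l1',f_scale=.002).x
                print('  bowl',c.round(4),'gap to face',((.7341+.1195*c[1]-c[0])*.993-.042).round(4))
E
```

```text
time: 14.5
position: [0.6985, 0.0073, 0.1113]
eef_rot: [0.067, 0.998, 0.0, 0.005]
force: [0.0, -0.5, 0.6]
opening: 0.0121
grasp_force: 0.0
time: 14.9
position: [0.6975, 0.0073, 0.2006]
eef_rot: [0.067, 0.998, 0.0, 0.004]
force: [0.1, -0.4, 0.7]
opening: 0.0121
grasp_force: 0.0
time: 15.4
position: [0.5946, 0.0209, 0.2567]
eef_rot: [0.066, 0.998, 0.0, 0.001]
force: [-0.1, -0.3, -0.4]
opening: 0.0121
grasp_force: 0.0
time: 15.9
position: [0.4977, 0.0339, 0.2554]
eef_rot: [0.066, 0.998, 0.0, 0.001]
force: [0.3, -0.1, 0.4]
opening: 0.0118
grasp_force: 0.0
top bowl 0.69 [0.376 0.289 0.052]
side bowl 0.74 [0.387 0.257 0.032]
side bowl 0.63 [0.702 0.018 0.025]
  bowl [0.6909 0.0061] gap to face 0.0016
side bowl 0.56 [ 0.378 -0.055  0.017]
side shaker0 0.8 [0.645 0.186 0.146]
side shaker0 0.78 [0.585 0.205 0.155]
side shaker0 0.65 [0.573 0.138 0.144]
side shaker0 0.65 [0.636 0.126 0.17 ]
```

View pics/side_f.png

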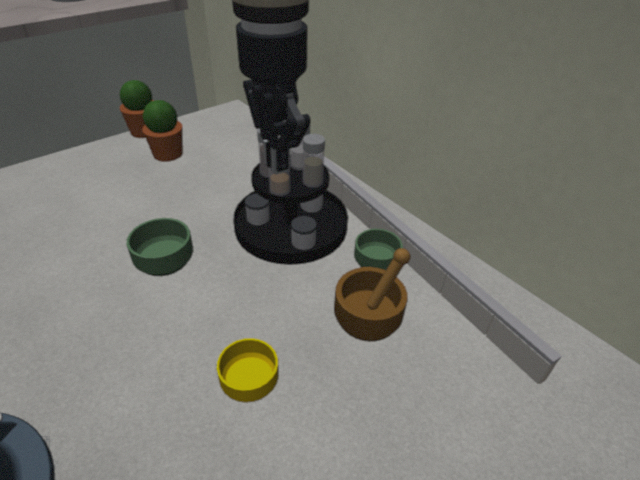

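The bowl at (378,248) is flat against the upstand and the shakers are standing. I'll clear the arm for one unobstructed measurement of the contact.

```bash
python3 -m inch '[[0.4,-0.3,0,0,0,0],[0.8,-0.6,0,0,0,0],[1,-1,0,0,0,0],[1,-1,0,0,0,0],[1,-1,0,0,0,0]]'|head -2; python3 - <<'E'
from h import *
from scipy.optimize import least_squares
for cn in('top','side'):
    A=[]
    for i in range(4):
        p,d=optics.snapshot(cn);A.append(cloud(cn,d)[d>0])
    W=np.concatenate(A)
    q=W[(W[:,2]>.038)&(W[:,2]<.0455)];x=np.array([.692,.006])
    for _ in range(8):
        m=(abs(np.hypot(*(q[:,:2]-x).T)-.04)<.006)&(q[:,0]<.722+.1195*q[:,1])
        x=least_squares(lambda c:np.hypot(*(q[m,:2]-c).T)-.04,x,loss='soft_l1',f_scale=.002).x
    f=W[(W[:,2]>.055)&(W[:,2]<.062)&(W[:,1]>-.25)&(W[:,1]<.05)&(W[:,0]>.68)&(W[:,0]<.78)]
    e=(f[:,0]-.1195*f[:,1]);fr=W[(W[:,2]>.015)&(W[:,2]<.05)&(W[:,1]>-.25)&(W[:,1]<-.06)&(W[:,0]>.69)&(W[:,0]<.75)];g=fr[:,0]-.1195*fr[:,1]
    print(cn,x.round(4),m.sum(),'top edges',np.percentile(e,[2,98]).round(4),'mid-9mm',(np.median(e)-.00907).round(4),'front',np.median(g).round(4),'gap',((np.median(g)+.1195*x[1]-x[0])*.993-.042).round(4))
E
```

```text
time: 16.7
position: [0.3849, -0.0526, 0.2556]
top [0.6915 0.008 ] 1169 top edges [0.7337 0.7519] mid-9mm 0.7334 front 0.7342 gap 0.0013
side [0.6914 0.0062] 1018 top edges [0.7333 0.7522] mid-9mm 0.7326 front 0.7344 gap 0.0015
```

```bash
python3 -c "
from rig import workorder
print(workorder.sign_off())"
```

```text
the job is handed in; nothing more can be done
None
```

I towed the small green bowl, with the fingers inside it, through the gap to the upstand (about 9 N at contact; final images put it within 1.5 mm of the face). It stayed flat in every check, the shakers stand where they were, and I handed the job in about 17 s into the 46 s limit, with no verdict returned.

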